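# Refit the lens of a bench magnifier

## Task

The magnifier standing over the old book has had its lens cleaned: lower the lens, flat side down, into the empty cell until it lies level on its seat, then set the brass retaining ring over it and screw it down clockwise until it is snug, so that the lens is clamped and cannot rattle. Hold and tighten the glass gently - a ring forced on past snug, or a lens squeezed hard or dropped in, chips it - and leave the book, brush and blower where they are.

Things in the scene. Friction and masses are not known exactly. Their poses are not given: they have to be found in the camera images.
- magnifier: Bench magnifier without its lens, fixed to the bench: grey cast foot, steel post, aluminium arm 16 mm wide that carries a round upright lens cell over a book. Origin on the bench straight below the cell's axis, z up; +x runs from the cell along the arm to the post, 110 mm out. Arm and post end at least 13 mm below the cell's rim, the foot is 130 x 130 x 16 mm about the post.
- cell_rim (a point): Centre of the cell's mouth, 100 mm above the bench; axes as the magnifier's. The cell is a tube of 40 mm bore and 46 mm outside (44 mm in the top 1.5 mm), threaded outside, with a collar 54 mm across that begins 17 mm below the rim.
- cell_seat (a point): Centre of the lens seat, a black locating ring inside the cell; axes as the magnifier's. The lens's origin belongs here. The fitter has set it differently on each instrument, 5.4 to 7.8 mm below the rim; it does not move under load.
- cell_mark (a point): Red index mark on the cell's rim, 21 mm from its centre towards the magnifier's +x. A coarse right-hand three-start thread runs round the outside: flights 53 mm across, 3 mm thick, 6.7 mm apart, 20 mm lead a turn (3.2 mm down per radian clockwise seen from above). One flight starts 0.35 rad clockwise of this mark, the others 120 and 240 degrees round.
- lens: Thick glass lens with a blackened edge and domed top, 38 mm across, edge 9 mm high (13 mm at the middle), 30 g, lying flat side down on the pad. Foot chamfered 1.8 mm. Origin at the centre of the flat underside, z up. Seated, its edge stands 1 to 4 mm above the rim; held by the top of its edge it goes some 4 mm into the bore before the fingertips meet the rim. Grip it with 50 N or less.
- ring: Knurled brass cap ring, 61 mm across, 17 mm high, 110 g, lying skirt down as it goes on; skirt bore 54.6 mm. Three lugs inside its lower edge, 2.5 mm thick, leave 47.6 mm. Origin at the centre of the lower edge, z up. Once the flange meets the glass the moment about its axis climbs over some 0.3 rad: snug when it stands at 0.4 to 0.6 N m either way after a small step; 1.2 may chip the glass.
- ring_dot (a point): Red dot on top of the ring, 27 mm from its axis along the ring's +x, above one lug (others 120 and 240 degrees round). Set on with the dot in line with the cell's mark, or 120 degrees off, its lower edge comes to 7.5 mm below the rim. Set on elsewhere, or off-centre, it stays up to 6 mm higher; turned clockwise under light pressure it rides down to the next start.
- ring_flange (a point): On the ring's axis at the underside of its top flange, 14 mm above the lower edge; flange 3 mm thick, opening 31 mm. It presses on the lens's edge. From dot in line with mark, the lugs catch after some 0.3 rad clockwise and the flange meets the glass after 1.2 to 2.1 rad, depending on the seat (lower edge 10 to 13 mm below the rim). The thread holds when let go.
- pad: Grey felt work pad, 140 x 230 x 4 mm, fixed to the bench, origin at the centre of its underside. Lens and ring lie on it about 120 mm apart along its y, either one on either side.
- book: Old brown book, 130 x 176 x 27 mm, lying below the cell; origin at the centre of its underside. Leave alone.
- brush: Flat brush with red handle, 190 mm long, lying beyond the pad. Leave alone.
- blower: White air blower bulb, 62 mm across, with red nozzle, 135 mm tall, standing beyond the pad. Leave alone.
Not all that is in view belongs to the job. Several things look just like the ring: the one meant starts farthest to the robot's right.

How it is judged:
By the outcome, as a careful person would: the job done as asked, in the order asked, and still so for the second after the job is handed in, with the robot touching nothing.
It also fails if it takes over 72 s, if anything falls off the work surface, if the arm or the gripper's body presses on something with over 40 N, if the wrist force passes 120 N, or if a joint passes its speed limit or range.

## Robot

A 6-joint arm with a two-finger parallel gripper is mounted at the origin on the work surface. World frame = base frame: x ahead of the robot, y to its left, z up, the work surface at z = 0. Lengths are in mm, angles in rad, forces in N, time in s.
With the tool pointing down it reaches from about 425 to 950 mm from the base axis. Payload 14.7 kg.
Tool frame: the origin (TCP) lies at the centre of the arm's flange, where the gripper is bolted on; the fingertips stand 173 mm ahead of it and the grasp point (between the pads) lies 155 mm ahead of it; z points along the fingers, y is the line along which they close (so a half turn about z gives the same grasp; the last joint's range is limited). The gripper opens to 85 mm and grips with 20 to 120 N. Pads are 22 mm wide; open, the fingers measure 114 mm over their backs; the gripper's body (76 mm by 85 mm) begins 54 mm behind the grasp point. The pads swing forward as they close: fully open they stand 13 mm farther back than shut.
Start: joints at [1.091, 0.48, 1.596, -0, 1.065, -0.047], TCP at [272.596, 590.072, 404.697] pointing down, gripper open.
Joint ranges: [-2.75, 2.75], [-0.82, 2.05], [0.23, 2.67], [-1.56, 4.7], [0.09, 2.69], [-2.92, 2.92]. Speed limits (rad/s): [1.89, 1.89, 2.39, 3.01, 3.01, 3.01].

## Interface

Orientations are given as a 3x3 rotation matrix whose columns are the frame's x, y, z axes.
In Python, from bench import bot gives the robot as it stands. The module is installed in compiled form; this text tells all that it offers.
- The arm moves only by the shell command python3 -m pendant 'ROWS'. ROWS is JSON, a list of rows, each an object with "dp": the shift along the tool's x, y, z in units of 50 mm (1.0 is 50 mm), a list of three; "rot": the turn, a rotation vector about the tool's x, y, z in units of 8 degrees (1.0 is 8 degrees), a list of three; "hand": the closure in counts, from 0 (fully open) to 255 (shut). In form: [{"dp": [dx, dy, dz], "rot": [ax, ay, az], "hand": hand}, ...]. A call has 1 to 12 rows; each row shifts and turns the commanded pose from where the row before left it, along the tool's axes as they then stand; what a row does not reach is not made up. A row lasts 1/10 s, in which the tool goes at most 50 mm and 8.59 degrees, less where a joint would pass 70% of its speed; a pose out of reach is approached as far as the arm can. A call is refused whole if a number of a shift passes 1 or a number of a turn 1, either way. A call with a gripper value outside its range is refused whole. The fingers move at their own pace and stop on an object; the grip force is fixed at half the most. Time passes only in rows, so rows that do not move let the fingers close. It gives the time, the measured TCP pose, the force, the opening and the grip force at its end, in the units of the state.
- bot.state(): the state, without advancing time (a new reading comes with each control period).
- bot.snapshot(name): name is "scene" or "top"; returns a dict with "frame" (420x560x3 uint8, blue, green, red), "camera_matrix" (3x3 intrinsics, pixels), "origin" and "orientation" of the camera in the world. Camera axes: x right, y up, looking along -z (the intrinsics and any distortion apply to the point x, -y, -z); pixel columns grow to the right and rows downward; lengths in mm; the calibration is good to about 2 mm. A picture is of the moment at which its call begins. There is no depth.
- bot.close_job(): hands the job in; it is judged then, once.
The state is a dict: "t": time; "joint_pos": joint angles; "joint_vel": joint speeds; "joint_efforts": joint torques, N m; "ee_pos": TCP position; "eef_rot": TCP orientation; "ft_force": force on the tool from outside, world axes, zero at the start; "ft_torque": the same for the moment, N m; "finger_gap": finger opening in mm; "grasp_force": force on a finger pad.
Only numpy, scipy, OpenCV 4.12 (cv2) and the standard library are available. Lean on these libraries where they do the work, as an engineer would, in place of code of your own. Each camera call takes 0.05 s, during which the arm holds its last target. There are 200 camera calls.

## Working session

There is one attempt and no reset: what is moved stays moved. The work goes in short steps, Python scripts to look and compute and a shell command to move; the robot and the scene stay as the last step left them, time stands still between calls to the robot, and variables do not carry over. Pictures are saved under pics/ and viewed, at most 10 in all, crops included, and the job is handed in when it is done.

```bash
mkdir -p pics
cat > h.py <<'E'
import numpy as np, cv2
from bench import bot
def snap(n,f=None,crop=None,sc=1):
    s=bot.snapshot(n); im=s["frame"]
    if crop: x0,y0,x1,y1=crop; im=im[y0:y1,x0:x1]
    if sc!=1: im=cv2.resize(im,None,fx=sc,fy=sc,interpolation=cv2.INTER_CUBIC)
    if f: cv2.imwrite("pics/"+f,im)
    return s
def ray(s,u,v,z):
    K=np.array(s["camera_matrix"]);d=np.linalg.inv(K)@[u,v,1];d=np.array([d[0],-d[1],-d[2]])
    R=np.array(s["orientation"]);o=np.array(s["origin"]);w=R@d
    return o+w*(z-o[2])/w[2]
def proj(s,p):
    K=np.array(s["camera_matrix"]);R=np.array(s["orientation"]);c=R.T@(np.array(p,float)-np.array(s["origin"]))
    q=K@[c[0],-c[1],-c[2]];return q[:2]/q[2]
E
python3 - <<'E'
from h import *
for n in("scene","top"):
    s=snap(n,n+"0.png")
    print(n,{k:np.round(v,3).tolist() for k,v in s.items() if k!="frame"},[k for k in s])
st=bot.state()
print({k:np.round(v,3).tolist() for k,v in st.items()})
E
```

```text
scene {'camera_matrix': [[410.669, 0.0, 282.313], [0.0, 410.669, 207.356], [0.0, 0.0, 1.0]], 'origin': [793.505, -287.17, 740.297], 'orientation': [[0.799, -0.508, 0.322], [0.601, 0.683, -0.416], [-0.009, 0.526, 0.851]]} ['frame', 'camera_matrix', 'origin', 'orientation']
top {'camera_matrix': [[414.956, 0.0, 280.015], [0.0, 414.956, 206.074], [0.0, 0.0, 1.0]], 'origin': [408.439, 22.533, 953.071], 'orientation': [[-0.025, 0.985, -0.173], [-0.999, -0.029, -0.023], [-0.027, 0.172, 0.985]]} ['frame', 'camera_matrix', 'origin', 'orientation']
{'t': 0.1, 'joint_pos': [1.091, 0.481, 1.597, -0.0, 1.065, -0.047], 'joint_vel': [0.0, -0.002, -0.003, -0.001, 0.001, -0.0], 'joint_efforts': [0.001, -95.224, -43.104, -0.0, 0.005, -0.0], 'ee_pos': [272.524, 589.915, 404.15], 'eef_rot': [[-0.908, 0.419, -0.0], [0.419, 0.908, -0.001], [0.0, -0.001, -1.0]], 'ft_force': [0.286, -0.005, -1.026], 'ft_torque': [0.005, 0.035, 0.048], 'grasp_force': 0.0, 'finger_gap': 85.473}
```

View pics/top0.png

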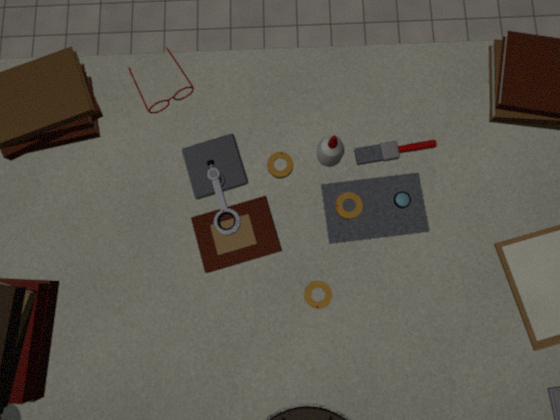

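View pics/scene0.png

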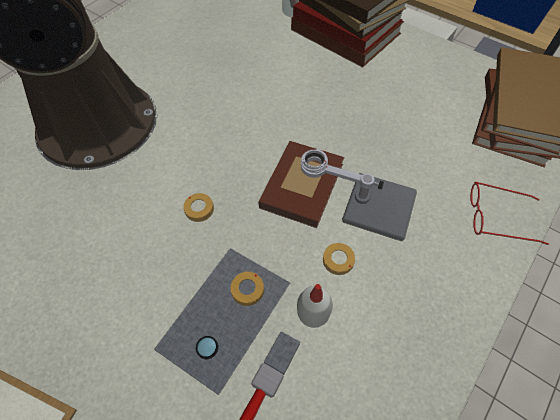

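The ring could be mistaken for any of three: top (280,165), (318,294) or (348,205). The robot's right is -y, which is image right, so the ring meant is the one on the pad at (348,205). The lens is at (402,200) and the cell at (227,221). Next is one close crop to check.

Run:
```python
from h import *
a=snap("top");b=snap("scene")
t=[];
def c(s,u,v,h=22):
    im=s["frame"][v-h:v+h,u-h:u+h]; return cv2.resize(im,(264,264),interpolation=cv2.INTER_CUBIC)
m=np.vstack([np.hstack([c(a,348,205),c(a,402,200),c(a,227,221)]),np.hstack([c(b,247,288),c(b,207,347),c(b,315,162)])])
cv2.imwrite("pics/m.png",cv2.convertScaleAbs(m,alpha=1.6))
```

```text
(no output)
```

View pics/m.png

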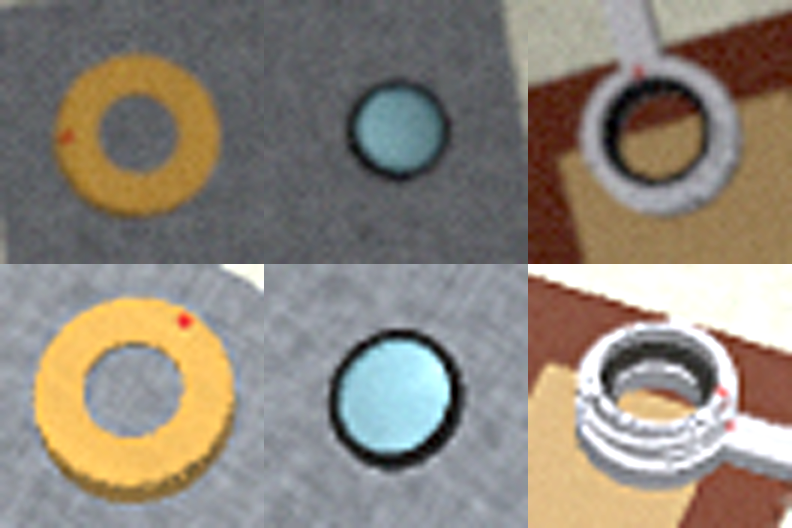

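The crops confirm it. The ring's dot is at about top (337,206), the lens is teal, and the cell's mark is at about top (223.3,211) and scene (325,161.5). Now fitting positions.

```bash
cat >> h.py <<'E'
from scipy.optimize import least_squares
def circ(x,y,z,r,n=72):
    t=np.linspace(0,2*np.pi,n,endpoint=False);return np.c_[x+r*np.cos(t),y+r*np.sin(t),0*t+z]
def cen(poly):
    M=cv2.moments(poly.astype(np.float32).reshape(-1,1,2));return np.array([M["m10"],M["m01"]])/M["m00"],M["m00"]
def fit(s,mask,uv,layers,x0):
    """centre of stacked circles [(z,r)] whose silhouette centroid matches mask blob nearest uv"""
    n,l,st,c=cv2.connectedComponentsWithStats(mask.astype(np.uint8))
    ok=[i for i in range(1,n) if st[i,4]>15]; i=min(ok,key=lambda i:np.hypot(*(c[i]-uv)))
    cs=cv2.findContours((l==i).astype(np.uint8),cv2.RETR_EXTERNAL,cv2.CHAIN_APPROX_NONE)[0]
    f=np.zeros(mask.shape,np.uint8);cv2.drawContours(f,cs,-1,1,-1);m=cv2.moments(f,True);g=np.array([m["m10"],m["m01"]])/m["m00"]
    def sil(p):
        q=np.array([proj(s,w) for z,r in layers for w in circ(p[0],p[1],z,r)],np.float32)
        return cen(cv2.convexHull(q)[:,0])
    r=least_squares(lambda p:sil(p)[0]-g,x0,diff_step=1e-4)
    return r.x,m["m00"]/sil(r.x)[1],g
E
python3 - <<'E'
from h import *
a=snap("top");b=snap("scene")
uv={"top":dict(ring=(348,205),lens=(402,200)),"scene":dict(ring=(247,288),lens=(207,347))}
for n,s in(("top",a),("scene",b)):
    f=s["frame"].astype(int);B,G,R=f[...,0],f[...,1],f[...,2]
    ring=(R>1.6*B)&(R>70)
    lens=(B>1.25*R)&(B>60)
    for nm,m,L in(("ring",ring,[(4,30.5),(21,30.5)]),("lens",lens,[(13.5,17.3)])):
        u=uv[n][nm];print(n,nm,*[np.round(v,2) for v in fit(s,m,u,L,ray(s,*u,10)[:2])])
    hsv=cv2.cvtColor(s["frame"],cv2.COLOR_BGR2HSV)
    red=(R>1.6*G)&(R>1.6*B)&(R>70)
    for nm,u,z in(("dot",(337,206) if n=="top" else (255.6,275.5),21),("mark",(223.3,211) if n=="top" else (325,161.5),100)):
        x,y=map(int,u);w=np.zeros_like(red);w[y-4:y+5,x-4:x+5]=1
        wt=np.clip(R-1.25*np.maximum(G,B)-5,0,None)*w if nm=="mark" else np.clip(R-2.2*G,0,None)*w
        yy,xx=np.mgrid[:420,:560];g=(xx*wt).sum()/wt.sum(),(yy*wt).sum()/wt.sum()
        print(n,nm,np.round(g,2),np.round(ray(s,*g,z),1))
s=a;gray=cv2.cvtColor(a["frame"],cv2.COLOR_BGR2GRAY)
sat=np.ptp(a["frame"].astype(int),axis=2)
rim=(gray>95)&(sat<25)
inn=~rim; h=np.zeros_like(inn);h[200:242,206:248]=1
print(gray[221,205:250])
n,l,st,c=cv2.connectedComponentsWithStats((inn&h).astype(np.uint8));print(st[:6,4],l[221,227])
print(fit(s,(l==l[221,227]),(227,221),[(100,20)],ray(s,227,221,100)[:2]))
E
```

```text
top ring [ 571.12 -112.39] 0.98 [348.34 205.11]
top lens [ 581.39 -235.13] 0.79 [401.87 199.13]
top dot [nan nan] [nan nan nan]
top mark [223.68 212.06] [549.  160.1 100. ]
scene ring [ 571.51 -111.41] 0.97 [246.96 288.13]
scene lens [ 582.93 -235.39] 0.86 [206.26 346.69]
scene dot [255.31 275.08] [570.4 -84.6  21. ]
scene mark [327.77 160.49] [558. 166. 100.]
[ 34  30  28  30  36  26  33  34  65  96 111  89  46  10  26  39  54  60
  64  72  76  76  80  78  84  81  78  82  64  37  63  85  93  96  87  78
  77  72  84  79  78  79  80  83  80]
[233842   1023    335] 2
(array([531.24675735, 155.00647723]), 1.1728986025963968, array([226.13134328, 220.4238806 ]))<stdin>:15: RuntimeWarning: invalid value encountered in scalar divide
```

```bash
cat > cell.py <<'E'
from h import *
def edge(s,X,sc=1):
    g=cv2.GaussianBlur(cv2.cvtColor(s["frame"],cv2.COLOR_BGR2GRAY),(0,0),0.7).astype(np.float32)
    def samp(r,p):
        q=np.array([proj(s,w) for w in circ(p[0],p[1],100,r,48)],np.float32)
        return cv2.remap(g,q[:,:1],q[:,1:],cv2.INTER_LINEAR)[:,0]
    best=[]
    for x in np.arange(X[0]-12,X[0]+12.1,1):
        for y in np.arange(X[1]-12,X[1]+12.1,1):
            best.append((np.median(samp(21,(x,y)))-.5*np.mean(samp(18.5,(x,y)))-1*np.std(samp(21,(x,y)))+.5*np.mean(samp(22,(x,y))),x,y))
    best.sort(reverse=True);return np.round(best[:6],1).tolist()
E
python3 - <<'E'
from cell import *
a=snap("top");b=snap("scene")
np.savez("init.npz",top=a["frame"],scene=b["frame"])
print(edge(a,(533,156)));print(edge(b,(533,156)))
print("post top",ray(a,212.5,173,85), "scene rim ctr",ray(b,293+(659-528)/6-.4,140+(371-264)/6-.4,100))
print("mark top",ray(a,223,210.7,100),"scene",ray(b,324.6,161.2,100))
print("post scene",ray(b,368,180,85))
E
```

```text
[[101.7, 531.0, 155.0], [100.9, 531.0, 156.0], [98.0, 532.0, 156.0], [95.5, 532.0, 155.0], [95.2, 531.0, 154.0], [93.5, 530.0, 155.0]]
[[144.8, 533.0, 155.0], [142.6, 533.0, 156.0], [141.9, 534.0, 155.0], [139.2, 532.0, 156.0], [136.7, 534.0, 156.0], [136.5, 533.0, 157.0]]
post top [637.77442061 186.71164119  85.        ] scene rim ctr [532.60323836 156.68533044 100.        ]
mark top [551.88362339 161.52501093 100.        ] scene [554.01052635 160.82647285 100.        ]
post scene [642.23328145 183.17056982  85.        ]
```

```bash
R='x'; python3 -m pendant '[{"dp":[-0.7,-0.69,0],"rot":[0,0,0],"hand":0},{"dp":[-0.7,-0.69,0],"rot":[0,0,0],"hand":0},{"dp":[-0.7,-0.69,0],"rot":[0,0,0],"hand":0},{"dp":[-0.7,-0.69,0],"rot":[0,0,0],"hand":0},{"dp":[-0.7,-0.69,0],"rot":[0,0,0],"hand":0},{"dp":[-0.7,-0.69,0],"rot":[0,0,0],"hand":0},{"dp":[-0.7,-0.69,0],"rot":[0,0,0],"hand":0},{"dp":[-0.7,-0.69,0],"rot":[0,0,0],"hand":0},{"dp":[-0.7,-0.69,0],"rot":[0,0,0],"hand":0},{"dp":[-0.7,-0.69,0],"rot":[0,0,0],"hand":0},{"dp":[-0.7,-0.69,0],"rot":[0,0,0],"hand":0},{"dp":[-0.7,-0.69,0],"rot":[0,0,0],"hand":0}]'
```

```text
t: 1.6
ee_pos: [480.6, 36.0, 405.0]
eef_rot: [[-0.908, 0.419, 0.001], [0.419, 0.908, 0.0], [-0.001, 0.0, -1.0]]
ft_force: [0.2, 0.6, 0.3]
finger_gap: 85.2
grasp_force: 0.0
```

```bash
python3 -m pendant '[{"dp":[-0.59,-0.582,0.5],"rot":[0,0,0],"hand":0},{"dp":[-0.59,-0.582,0.5],"rot":[0,0,0],"hand":0},{"dp":[-0.59,-0.582,0.5],"rot":[0,0,0],"hand":0},{"dp":[-0.59,-0.582,0.5],"rot":[0,0,0],"hand":0},{"dp":[-0.59,-0.582,0.5],"rot":[0,0,0],"hand":60},{"dp":[-0.59,-0.582,0.5],"rot":[0,0,0],"hand":60},{"dp":[-0.59,-0.582,0.5],"rot":[0,0,0],"hand":60},{"dp":[0,0,0],"rot":[0,0,0],"hand":60},{"dp":[0,0,0],"rot":[0,0,0],"hand":60}]'
python3 - <<'E'
from h import *
a=snap("top");b=snap("scene")
m=np.hstack([cv2.resize(s["frame"][v-40:v+40,u-40:u+40],(390,390),interpolation=cv2.INTER_CUBIC) for s,u,v in((a,402,200),(b,207,330))])
cv2.imwrite("pics/hov.png",cv2.convertScaleAbs(m,alpha=1.5))
E
```

```text
t: 2.5
ee_pos: [581.9, -234.2, 228.7]
eef_rot: [[-0.907, 0.421, -0.002], [0.421, 0.907, 0.001], [0.002, 0.0, -1.0]]
ft_force: [-1.0, 1.1, -0.1]
finger_gap: 65.5
grasp_force: 0.0
```

View pics/hov.png

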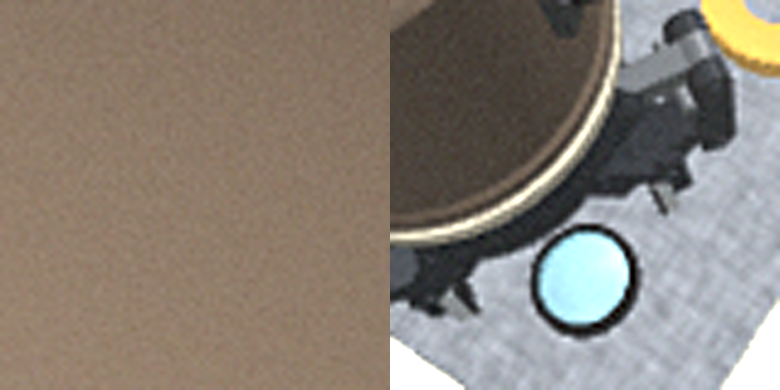

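```bash
python3 -m pendant '[{"dp":[-0.014,-0.018,0.3],"rot":[0,0,0],"hand":100},{"dp":[0,0,0.3],"rot":[0,0,0],"hand":120},{"dp":[0,0,0.2],"rot":[0,0,0],"hand":120},{"dp":[0,0,0.15],"rot":[0,0,0],"hand":125},{"dp":[0,0,0],"rot":[0,0,0],"hand":130},{"dp":[0,0,0],"rot":[0,0,0],"hand":134},{"dp":[0,0,0],"rot":[0,0,0],"hand":137},{"dp":[0,0,0],"rot":[0,0,0],"hand":139},{"dp":[0,0,0],"rot":[0,0,0],"hand":141},{"dp":[0,0,0],"rot":[0,0,0],"hand":142}]'
python3 -m pendant '[{"dp":[0,0,0],"rot":[0,0,0],"hand":143},{"dp":[0,0,0],"rot":[0,0,0],"hand":143}]'
```

```text
t: 3.6
ee_pos: [582.6, -234.7, 182.5]
eef_rot: [[-0.908, 0.419, 0.0], [0.419, 0.908, -0.0], [-0.001, -0.0, -1.0]]
ft_force: [1.1, 0.5, 0.8]
finger_gap: 37.9
grasp_force: 0.5
t: 3.8
ee_pos: [582.6, -234.7, 182.4]
eef_rot: [[-0.908, 0.419, 0.0], [0.419, 0.908, -0.0], [-0.0, -0.0, -1.0]]
ft_force: [-0.1, -0.8, 3.6]
finger_gap: 37.7
grasp_force: 2.5
```

```bash
python3 -m pendant '[{"dp":[0,0,0],"rot":[0,0,0],"hand":136},{"dp":[0,0,0.03],"rot":[0,0,0],"hand":136},{"dp":[0,0,0],"rot":[0,0,0],"hand":140},{"dp":[0,0,0],"rot":[0,0,0],"hand":143},{"dp":[0,0,0],"rot":[0,0,0],"hand":146},{"dp":[0,0,0],"rot":[0,0,0],"hand":146}]'
python3 -m pendant '[{"dp":[0,0,0],"rot":[0,0,0],"hand":150},{"dp":[0,0,0],"rot":[0,0,0],"hand":150}]'
```

```text
t: 4.4
ee_pos: [582.5, -234.5, 180.7]
eef_rot: [[-0.908, 0.419, -0.0], [0.419, 0.908, 0.0], [0.0, -0.0, -1.0]]
ft_force: [0.6, -0.4, -0.5]
finger_gap: 36.8
grasp_force: 13.8
t: 4.6
ee_pos: [582.5, -234.5, 180.7]
eef_rot: [[-0.908, 0.419, -0.0], [0.419, 0.908, -0.0], [0.0, -0.0, -1.0]]
ft_force: [-0.4, 0.7, 0.9]
finger_gap: 35.5
grasp_force: 30.4
```

```bash
python3 -m pendant '[{"dp":[0,0,-0.5],"rot":[0,0,0],"hand":150},{"dp":[0,0,-0.9],"rot":[0,0,0],"hand":150},{"dp":[0,0,-1],"rot":[0,0,0],"hand":150},{"dp":[0,0,-0.9],"rot":[0,0,0],"hand":150},{"dp":[0.3,0.45,0],"rot":[0,0,0],"hand":150},{"dp":[0.5,0.8,0],"rot":[0,0,0],"hand":150},{"dp":[0.52,0.83,0],"rot":[0,0,0],"hand":150},{"dp":[0.52,0.83,0],"rot":[0,0,0],"hand":150},{"dp":[0.52,0.83,0],"rot":[0,0,0],"hand":150},{"dp":[0.52,0.83,0],"rot":[0,0,0],"hand":150},{"dp":[0.52,0.83,0],"rot":[0,0,0],"hand":150},{"dp":[0.52,0.83,0],"rot":[0,0,0],"hand":150}]'
python3 -m pendant '[{"dp":[0.26,0.42,0.3],"rot":[0,0,0],"hand":150},{"dp":[0,0,0.5],"rot":[0,0,0],"hand":150},{"dp":[0,0,0],"rot":[0,0,0],"hand":150},{"dp":[0,0,0],"rot":[0,0,0],"hand":150}]'
```

```text
t: 5.8
ee_pos: [534.6, 132.3, 345.9]
eef_rot: [[-0.908, 0.42, 0.0], [0.42, 0.908, 0.0], [-0.0, 0.0, -1.0]]
ft_force: [1.7, 0.1, -0.8]
finger_gap: 35.8
grasp_force: 30.3
t: 6.2
ee_pos: [532.2, 154.7, 305.8]
eef_rot: [[-0.908, 0.419, -0.001], [0.419, 0.908, -0.0], [0.001, -0.001, -1.0]]
ft_force: [-0.1, 0.4, 1.2]
finger_gap: 36.0
grasp_force: 30.3
```

```bash
python3 -m pendant '[{"dp":[0,0.014,0.3],"rot":[0,0,0],"hand":150},{"dp":[0,0,0.1],"rot":[0,0,0],"hand":150},{"dp":[0,0,0],"rot":[0,0,0],"hand":150}]'
python3 - <<'E'
from h import *
snap("scene","l1.png",(275,100,375,200),6)
E
```

```text
t: 6.5
ee_pos: [532.7, 155.0, 285.9]
eef_rot: [[-0.907, 0.42, -0.0], [0.42, 0.907, -0.0], [0.0, -0.0, -1.0]]
ft_force: [-0.3, 0.4, -0.3]
finger_gap: 35.3
grasp_force: 30.3
```

View pics/l1.png

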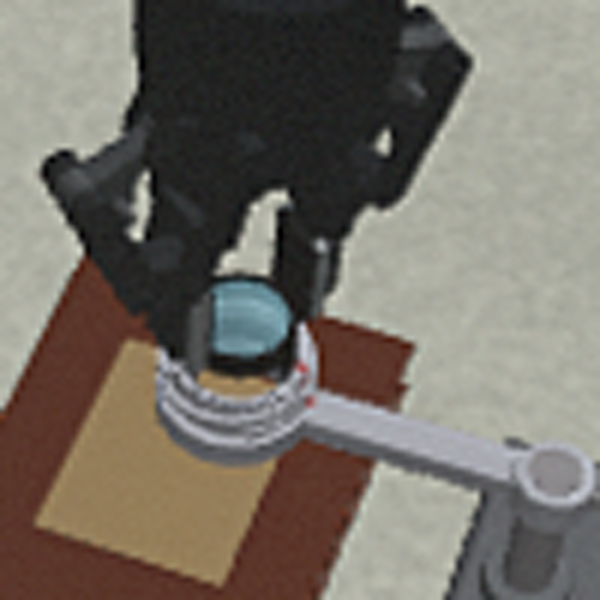

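```bash
python3 -m pendant '[{"dp":[0,0,0.1],"rot":[0,0,0],"hand":150},{"dp":[0,0,0.06],"rot":[0,0,0],"hand":150},{"dp":[0,0,0.02],"rot":[0,0,0],"hand":150},{"dp":[0,0,0.02],"rot":[0,0,0],"hand":150},{"dp":[0,0,0],"rot":[0,0,0],"hand":150}]'
python3 -m pendant '[{"dp":[0,0,0.02],"rot":[0,0,0],"hand":150},{"dp":[0,0,0],"rot":[0,0,0],"hand":150}]'
```

```text
t: 7.05
ee_pos: [532.5, 155.6, 275.6]
eef_rot: [[-0.908, 0.419, -0.0], [0.419, 0.908, -0.0], [0.0, -0.0, -1.0]]
ft_force: [-0.5, -0.1, 0.0]
finger_gap: 35.7
grasp_force: 30.3
t: 7.25
ee_pos: [532.5, 155.6, 274.6]
eef_rot: [[-0.908, 0.419, -0.0], [0.419, 0.908, 0.0], [0.0, -0.0, -1.0]]
ft_force: [-0.5, -0.5, -0.6]
finger_gap: 35.8
grasp_force: 30.3
```

```bash
python3 -m pendant '[{"dp":[0,0,0.02],"rot":[0,0,0],"hand":150},{"dp":[0,0,0],"rot":[0,0,0],"hand":150}]'; python3 -m pendant '[{"dp":[0,0,0.015],"rot":[0,0,0],"hand":150},{"dp":[0,0,0],"rot":[0,0,0],"hand":150}]'
python3 - <<'E'
from h import *
snap("scene","l2.png",(275,100,375,200),6)
print(bot.state()["ft_torque"])
E
```

```text
t: 7.45
ee_pos: [532.5, 155.6, 273.6]
eef_rot: [[-0.908, 0.419, -0.0], [0.419, 0.908, -0.0], [0.0, -0.0, -1.0]]
ft_force: [0.3, -0.4, -0.8]
finger_gap: 35.9
grasp_force: 30.3
t: 7.65
ee_pos: [532.5, 155.6, 272.9]
eef_rot: [[-0.908, 0.419, -0.0], [0.419, 0.908, -0.0], [0.0, -0.0, -1.0]]
ft_force: [0.5, -0.1, -0.1]
finger_gap: 36.0
grasp_force: 30.3
[0.0056304  0.0307177  0.01985484]
```

View pics/l2.png

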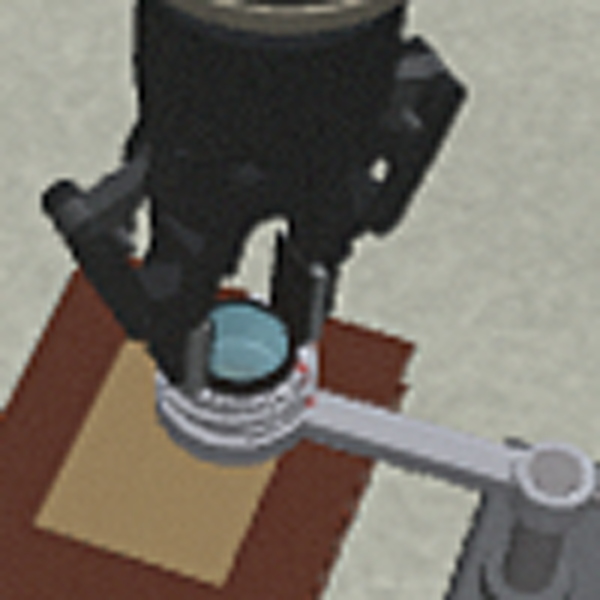

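The lens is entering the bore at about crop (245,345), well centred, with no contact force. Lowering it further.

```bash
python3 -m pendant '[{"dp":[0,0,0.014],"rot":[0,0,0],"hand":150},{"dp":[0,0,0],"rot":[0,0,0],"hand":150}]' | grep -E "ee_pos|force"; python3 -m pendant '[{"dp":[0,0,0.014],"rot":[0,0,0],"hand":150},{"dp":[0,0,0],"rot":[0,0,0],"hand":150}]'| grep -E "ee_pos|force"
```

```text
ee_pos: [532.6, 155.6, 272.5]
ft_force: [-1.2, -0.7, 4.6]
grasp_force: 32.9
ee_pos: [532.6, 155.6, 272.3]
ft_force: [-4.4, -1.1, 16.6]
grasp_force: 39.4
```

```bash
python3 -m pendant '[{"dp":[0,0,-0.022],"rot":[0,0,0],"hand":150},{"dp":[0,0,0],"rot":[0,0,0],"hand":147},{"dp":[0,0,0],"rot":[0,0,0],"hand":145},{"dp":[0,0,0],"rot":[0,0,0],"hand":144},{"dp":[0,0,0],"rot":[0,0,0],"hand":143},{"dp":[0,0,0],"rot":[0,0,0],"hand":142},{"dp":[0,0,0],"rot":[0,0,0],"hand":141},{"dp":[0,0,0],"rot":[0,0,0],"hand":140},{"dp":[0,0,0],"rot":[0,0,0],"hand":138},{"dp":[0,0,0],"rot":[0,0,0],"hand":134},{"dp":[0,0,0],"rot":[0,0,0],"hand":125},{"dp":[0,0,0],"rot":[0,0,0],"hand":115}]'
python3 -m pendant '[{"dp":[0,0,-0.3],"rot":[0,0,0],"hand":100},{"dp":[0,0,-0.8],"rot":[0,0,0],"hand":60},{"dp":[0,0,-0.5],"rot":[0,0,0],"hand":0}]'
python3 - <<'E'
from h import *
snap("scene","l3.png",(275,100,375,200),6)
E
```

```text
t: 9.3
ee_pos: [532.5, 155.6, 272.7]
eef_rot: [[-0.908, 0.419, 0.0], [0.419, 0.908, 0.0], [-0.0, 0.0, -1.0]]
ft_force: [-0.6, -0.9, -0.8]
finger_gap: 47.2
grasp_force: 0.0
t: 9.6
ee_pos: [532.7, 155.6, 354.4]
eef_rot: [[-0.908, 0.419, 0.001], [0.419, 0.908, 0.0], [-0.001, 0.0, -1.0]]
ft_force: [1.2, 0.3, -0.4]
finger_gap: 77.4
grasp_force: 0.0
```

View pics/l3.png

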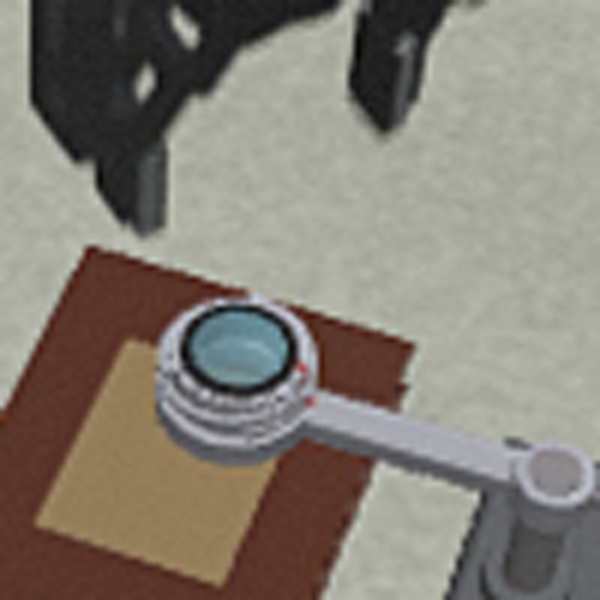

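The lens lies in the cell with its dark edge concentric and level, at crop (240,348). Now for the ring.

```bash
python3 - <<'E'
from h import *
a=dict(snap("scene"));print("blower base",ray(a,314,312,0))
E
python3 -m pendant '[{"dp":[0,0,0],"rot":[0,0,-0.775],"hand":0},{"dp":[0,0,0],"rot":[0,0,-0.775],"hand":0},{"dp":[0,0,0],"rot":[0,0,-0.775],"hand":0},{"dp":[0,0,0],"rot":[0,0,-0.775],"hand":0},{"dp":[-0.13,-0.892,0.2],"rot":[0,0,0],"hand":0},{"dp":[-0.13,-0.892,0.2],"rot":[0,0,0],"hand":0},{"dp":[-0.13,-0.892,0.2],"rot":[0,0,0],"hand":0},{"dp":[-0.13,-0.892,0.2],"rot":[0,0,0],"hand":0},{"dp":[-0.13,-0.892,0.2],"rot":[0,0,0],"hand":0},{"dp":[-0.13,-0.892,0.2],"rot":[0,0,0],"hand":0},{"dp":[0,0,0],"rot":[0,0,0],"hand":0},{"dp":[0,0,0],"rot":[0,0,0],"hand":0}]'
```

```text
blower base [695.3377352  -70.57890091   0.        ]
t: 10.9
ee_pos: [571.1, -113.0, 291.6]
eef_rot: [[-1.0, 0.002, -0.002], [0.002, 1.0, 0.0], [0.002, 0.0, -1.0]]
ft_force: [0.3, 0.7, -0.6]
finger_gap: 85.3
grasp_force: 0.0
```

```bash
python3 -m pendant '[{"dp":[0,0.02,0.5],"rot":[0,0,0],"hand":0},{"dp":[0,0,0.6],"rot":[0,0,0],"hand":0},{"dp":[0,0,0.6],"rot":[0,0,0],"hand":0},{"dp":[0,0,0.4],"rot":[0,0,0],"hand":30},{"dp":[0,0,0.19],"rot":[0,0,0],"hand":50},{"dp":[0,0,0],"rot":[0,0,0],"hand":62},{"dp":[0,0,0],"rot":[0,0,0],"hand":66},{"dp":[0,0,0],"rot":[0,0,0],"hand":70},{"dp":[0,0,0],"rot":[0,0,0],"hand":74},{"dp":[0,0,0],"rot":[0,0,0],"hand":80},{"dp":[0,0,0],"rot":[0,0,0],"hand":90},{"dp":[0,0,0],"rot":[0,0,0],"hand":90}]'
```

```text
t: 12.1
ee_pos: [572.0, -111.1, 179.6]
eef_rot: [[-1.0, 0.0, 0.002], [0.0, 1.0, -0.0], [-0.002, -0.0, -1.0]]
ft_force: [-2.3, 2.9, 16.3]
finger_gap: 58.5
grasp_force: 60.5
```

```bash
python3 -m pendant '[{"dp":[0,0,-0.2],"rot":[0,0,0],"hand":90},{"dp":[0,0,-0.4],"rot":[0,0,-0.773],"hand":90},{"dp":[0,0,-0.4],"rot":[0,0,-0.773],"hand":90},{"dp":[0,0,-0.4],"rot":[0,0,-0.773],"hand":90},{"dp":[0,0,-0.4],"rot":[0,0,-0.773],"hand":90},{"dp":[0,0,-0.4],"rot":[0,0,-0.773],"hand":90},{"dp":[0,0,-0.3],"rot":[0,0,-0.773],"hand":90},{"dp":[0,0,-0.1],"rot":[0,0,-0.773],"hand":90},{"dp":[0,0,0],"rot":[0,0,0],"hand":90}]'
python3 -m pendant '[{"dp":[-0.514,0.738,0],"rot":[0,0,0],"hand":90},{"dp":[-0.514,0.738,0],"rot":[0,0,0],"hand":90},{"dp":[-0.514,0.738,0],"rot":[0,0,0],"hand":90},{"dp":[-0.514,0.738,0],"rot":[0,0,0],"hand":90},{"dp":[-0.514,0.738,0],"rot":[0,0,0],"hand":90},{"dp":[-0.514,0.738,0],"rot":[0,0,0],"hand":90},{"dp":[0,0,0],"rot":[0,0,0],"hand":90},{"dp":[0,0,0],"rot":[0,0,0],"hand":90}]'
python3 - <<'E'
from h import *
s=snap("scene","r1.png",(255,60,385,190),4.6);f=s["frame"].astype(int);B,G,R=f[...,0],f[...,1],f[...,2]
p=bot.state()["ee_pos"];print(p,proj(s,[p[0],p[1],p[2]-175.6+17]))
E
```

```text
t: 13.0
ee_pos: [571.7, -111.1, 309.8]
eef_rot: [[-0.727, -0.687, 0.002], [-0.687, 0.727, -0.001], [-0.001, -0.002, -1.0]]
ft_force: [0.9, 0.5, -1.3]
finger_gap: 58.2
grasp_force: 64.7
t: 13.8
ee_pos: [531.5, 156.8, 308.0]
eef_rot: [[-0.728, -0.685, -0.0], [-0.685, 0.728, -0.0], [0.001, 0.0, -1.0]]
ft_force: [0.3, 0.1, -0.4]
finger_gap: 58.2
grasp_force: 64.8
[531.74624685 155.87304421 307.99427395] [315.33746189 140.94415135]
```

View pics/r1.png

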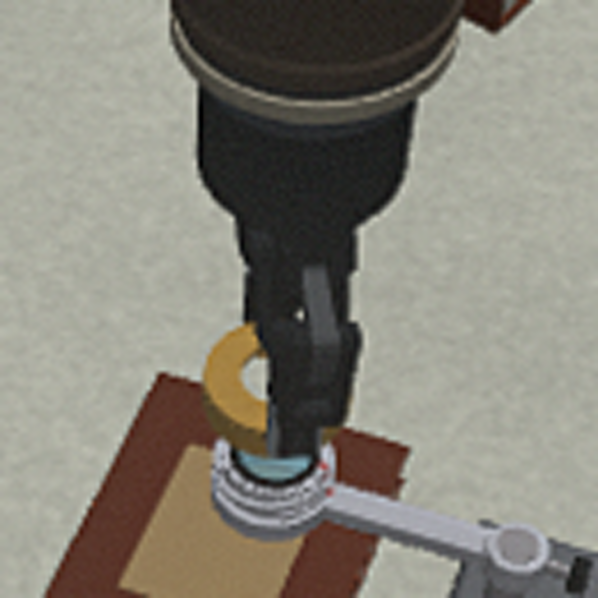

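Run:
```python
from h import *
s=snap("scene");f=s["frame"].astype(int);B,G,R=f[...,0],f[...,1],f[...,2]
m=((R>1.7*B)&(G>1.15*B)&(R>90));m[:125]=0;m[165:]=0;m[:,:290]=0;m[:,326:]=0
k=np.argwhere(m);p=np.array(bot.state()["ee_pos"]);print(p)
n,l,st,c=cv2.connectedComponentsWithStats(m.astype(np.uint8));print(st)
z=p[2]-175.6
Q=np.array([proj(s,w) for zz in(z,z+17) for w in circ(p[0],p[1],zz,30.5)])
print("pred umin,vmin,vmax",Q[:,0].min(),Q[:,1].min(),Q[:,1].max(), "px per mm", proj(s,[p[0]+1,p[1],z])-proj(s,[p[0],p[1],z]),proj(s,[p[0],p[1]+1,z])-proj(s,[p[0],p[1],z]))
```

```text
[531.93493153 155.25242859 308.01388942]
[[     0      0    560    420 234924]
 [   298    131     15     28    220]
 [   294    142      1      1      1]
 [   292    144      4      4      7]
 [   290    146      1      1      1]
 [   295    147      1      1      1]
 [   291    149      3      3      4]
 [   295    151      1      1      1]
 [   297    150      3      2      3]
 [   290    152      4      2      4]
 [   290    155      2      6      8]
 [   299    154      1      1      1]
 [   301    155      1      1      1]
 [   306    155      1      1      1]
 [   325    154      1      1      1]
 [   293    156      1      1      1]
 [   291    156     10      9     14]
 [   298    159      2      6      7]]
pred umin,vmin,vmax 298.74496451841793 128.99604943490803 159.67053882153394 px per mm [0.43148796 0.24086947] [ 0.29693757 -0.32494443]
```

```bash
python3 -m pendant '[{"dp":[-0.014,0,0.3],"rot":[0,0,0],"hand":90},{"dp":[0,0,0.2],"rot":[0,0,0],"hand":90},{"dp":[0,0,0.06],"rot":[0,0,0],"hand":90},{"dp":[0,0,0.04],"rot":[0,0,0],"hand":90},{"dp":[0,0,0.04],"rot":[0,0,0],"hand":90},{"dp":[0,0,0],"rot":[0,0,0],"hand":90}]'; python3 -m pendant '[{"dp":[0,0,0.03],"rot":[0,0,0],"hand":90},{"dp":[0,0,0.03],"rot":[0,0,0],"hand":90},{"dp":[0,0,0],"rot":[0,0,0],"hand":90}]'
```

```text
t: 14.5
ee_pos: [532.6, 156.2, 276.2]
eef_rot: [[-0.728, -0.686, 0.0], [-0.686, 0.728, -0.0], [-0.0, -0.0, -1.0]]
ft_force: [-1.4, -0.5, -0.9]
finger_gap: 58.0
grasp_force: 64.8
t: 14.8
ee_pos: [532.4, 156.4, 273.1]
eef_rot: [[-0.728, -0.686, -0.0], [-0.686, 0.728, -0.0], [0.0, 0.0, -1.0]]
ft_force: [0.1, 0.2, -1.8]
finger_gap: 58.2
grasp_force: 64.8
```

```bash
python3 -m pendant '[{"dp":[0,0,0.03],"rot":[0,0,0],"hand":90},{"dp":[0,0,0],"rot":[0,0,0],"hand":90}]'| grep -E "ee_pos|ft"; python3 -m pendant '[{"dp":[0,0,0.03],"rot":[0,0,0],"hand":90},{"dp":[0,0,0],"rot":[0,0,0],"hand":90}]'| grep -E "ee_pos|ft"
```

```text
ee_pos: [532.5, 156.4, 271.5]
ft_force: [1.5, -0.0, -1.4]
ee_pos: [532.5, 156.4, 270.0]
ft_force: [0.5, 0.4, -0.8]
```

```bash
python3 -m pendant '[{"dp":[0,0,0.03],"rot":[0,0,0],"hand":90},{"dp":[0,0,0],"rot":[0,0,0],"hand":90}]'| grep -E "ee_pos|ft"; python3 -m pendant '[{"dp":[0,0,0.02],"rot":[0,0,0],"hand":90},{"dp":[0,0,0],"rot":[0,0,0],"hand":90}]'| grep -E "ee_pos|ft"; python3 -c "
from h import *
print(bot.state()['ft_torque'])"
```

```text
ee_pos: [532.5, 156.4, 268.5]
ft_force: [0.1, 0.6, -0.9]
ee_pos: [532.6, 156.4, 268.1]
ft_force: [-0.7, -0.4, 7.5]
[0.02629953 0.41315259 0.05742555]
```

```bash
cat > st.py <<'E'
from h import *
s=bot.state();R=s["eef_rot"];print("t%.1f"%s["t"],np.round(s["ee_pos"],1),"psi",round(np.arctan2(R[1][1],R[0][1]),3),"F",np.round(s["ft_force"],1),"M",np.round(s["ft_torque"],2),"j6",round(s["joint_pos"][5],2),"g",round(s["grasp_force"]))
E
python3 st.py
python3 -m pendant '[{"dp":[0,0,0],"rot":[0,0,0.8],"hand":90},{"dp":[0,0,0],"rot":[0,0,0.8],"hand":90},{"dp":[0,0,0.004],"rot":[0,0,0.8],"hand":90},{"dp":[0,0,0.007],"rot":[0,0,0.8],"hand":90},{"dp":[0,0,0.007],"rot":[0,0,0.8],"hand":90},{"dp":[0,0,0],"rot":[0,0,0],"hand":90}]'>/dev/null; python3 st.py
```

```text
t15.6 [532.6 156.4 268.1] psi 2.326 F [-0.7 -0.4  7.5] M [0.03 0.41 0.06] j6 -2.1 g 66
t16.2 [532.5 156.3 266.7] psi 1.766 F [ 0.3 -0.2 -1.3] M [-0.05 -0.16 -0.02] j6 -1.53 g 65
```

```bash
python3 -m pendant '[{"dp":[0,0,0.007],"rot":[0,0,0.8],"hand":90},{"dp":[0,0,0.007],"rot":[0,0,0.8],"hand":90},{"dp":[0,0,0.007],"rot":[0,0,0.8],"hand":90},{"dp":[0,0,0.007],"rot":[0,0,0.8],"hand":90},{"dp":[0,0,0],"rot":[0,0,0],"hand":90}]'>/dev/null; python3 st.py;  python3 -m pendant '[{"dp":[0,0,0.007],"rot":[0,0,0.8],"hand":90},{"dp":[0,0,0],"rot":[0,0,0],"hand":90}]'>/dev/null; python3 st.py
```

```text
t16.7 [532.6 156.3 265.3] psi 1.322 F [ 1.7 -2.2 -1.7] M [-0.34 -0.26 -0.03] j6 -1.09 g 65
t16.9 [532.6 156.3 265. ] psi 1.212 F [ 1.9 -2.9 -1.1] M [-0.5  -0.29  0.03] j6 -0.98 g 65
```

```bash
python3 -m pendant '[{"dp":[-0.006,-0.004,0.007],"rot":[0,0,0.8],"hand":90},{"dp":[0,0,0],"rot":[0,0,0],"hand":90}]'>/dev/null; python3 st.py;  python3 -m pendant '[{"dp":[0,0,0.007],"rot":[0,0,0.8],"hand":90},{"dp":[0,0,0],"rot":[0,0,0],"hand":90}]'>/dev/null; python3 st.py;python3 -m pendant '[{"dp":[0,0,0.007],"rot":[0,0,0.8],"hand":90},{"dp":[0,0,0],"rot":[0,0,0],"hand":90}]'>/dev/null; python3 st.py
```

```text
t17.1 [532.6 156.  264.6] psi 1.101 F [ 0.  -0.9 -1.5] M [-0.08 -0.12 -0.04] j6 -0.87 g 65
t17.3 [532.6 156.  264.3] psi 0.99 F [ 0.9 -0.3 -1.6] M [-0.21 -0.04 -0.01] j6 -0.76 g 65
t17.5 [532.7 156.1 264. ] psi 0.879 F [-0.  -0.6  0.1] M [-0.14 -0.07 -0.02] j6 -0.65 g 65
```

```bash
for i in 1; do python3 -m pendant '[{"dp":[0,0,0.007],"rot":[0,0,0.8],"hand":90},{"dp":[0,0,0],"rot":[0,0,0],"hand":90}]'>/dev/null; python3 st.py;  python3 -m pendant '[{"dp":[0,0,0.007],"rot":[0,0,0.8],"hand":90},{"dp":[0,0,0],"rot":[0,0,0],"hand":90}]'>/dev/null; python3 st.py; done
```

```text
t17.7 [532.8 156.1 263.7] psi 0.767 F [-0.4  0.   0.7] M [-0.18 -0.13 -0.01] j6 -0.54 g 65
t17.9 [532.9 156.1 263.6] psi 0.656 F [-0.2 -2.4  6. ] M [-0.34 -0.07 -0.06] j6 -0.43 g 65
```

```bash
python3 -m pendant '[{"dp":[0,0,0.003],"rot":[0,0,0.5],"hand":90},{"dp":[0,0,0],"rot":[0,0,0],"hand":90}]'>/dev/null; python3 st.py;  python3 -m pendant '[{"dp":[0,0,0.003],"rot":[0,0,0.5],"hand":90},{"dp":[0,0,0],"rot":[0,0,0],"hand":90}]'>/dev/null; python3 st.py
```

```text
t18.1 [533.  156.  263.6] psi 0.587 F [ 1.3 -3.7  7. ] M [-0.44 -0.12 -0.01] j6 -0.36 g 66
t18.3 [533.  155.9 263.5] psi 0.518 F [ 0.2 -4.5  9.2] M [-0.59 -0.07 -0.08] j6 -0.29 g 66
```

```bash
python3 -m pendant '[{"dp":[0,0,-0.004],"rot":[0,0,0.5],"hand":90},{"dp":[0,0,0],"rot":[0,0,0],"hand":90}]'>/dev/null; python3 st.py;  python3 -m pendant '[{"dp":[0,0,0],"rot":[0,0,0.5],"hand":90},{"dp":[0,0,0],"rot":[0,0,0],"hand":90}]'>/dev/null; python3 st.py
```

```text
t18.5 [533.  155.9 263.5] psi 0.447 F [ 1.9 -4.8  6.3] M [-0.87 -0.34  0.06] j6 -0.22 g 66
t18.7 [532.9 155.9 263.4] psi 0.377 F [ 1.9 -6.   5.2] M [-0.98 -0.34 -0.02] j6 -0.15 g 65
```

```bash
python3 -m pendant '[{"dp":[0,0,0],"rot":[0,0,0.4],"hand":90},{"dp":[0,0,0],"rot":[0,0,0],"hand":90}]'>/dev/null; python3 st.py
```

```text
t18.9 [533.  155.8 263.4] psi 0.322 F [ 2.9 -6.4  4.1] M [-1.05 -0.4  -0.02] j6 -0.09 g 65
```

```bash
python3 -m pendant '[{"dp":[-0.013,0.002,0],"rot":[0,0,0.4],"hand":90},{"dp":[0,0,0],"rot":[0,0,0],"hand":90}]'>/dev/null; python3 st.py; python3 -m pendant '[{"dp":[0,0,0],"rot":[0,0,0.4],"hand":90},{"dp":[0,0,0],"rot":[0,0,0],"hand":90}]'>/dev/null; python3 st.py
```

```text
t19.1 [533.1 155.5 263.3] psi 0.265 F [ 0.5 -2.   4.8] M [-0.27 -0.23  0.22] j6 -0.04 g 65
t19.3 [533.1 155.5 263.3] psi 0.208 F [ 1.3 -3.4  3.9] M [-0.61 -0.32  0.3 ] j6 0.02 g 65
```

```bash
python3 -m pendant '[{"dp":[0,0,0],"rot":[0,0,0.25],"hand":90},{"dp":[0,0,0],"rot":[0,0,0],"hand":90}]'>/dev/null; python3 st.py; python3 -m pendant '[{"dp":[-0.005,0,0],"rot":[0,0,0.25],"hand":90},{"dp":[0,0,0],"rot":[0,0,0],"hand":90}]'>/dev/null; python3 st.py
```

```text
t19.5 [533.1 155.4 263.2] psi 0.173 F [ 1.3 -4.2  4.4] M [-0.64 -0.34  0.73] j6 0.06 g 65
t19.7 [533.1 155.3 263.2] psi 0.137 F [ 1.5 -2.6  3.5] M [-0.34 -0.29  0.78] j6 0.09 g 65
```

```bash
python3 -m pendant '[{"dp":[0,0,0],"rot":[0,0,0],"hand":90},{"dp":[0,0,0],"rot":[0,0,0],"hand":90}]'>/dev/null; python3 st.py;  python3 -m pendant '[{"dp":[0,0,0],"rot":[0,0,-0.12],"hand":90},{"dp":[0,0,0],"rot":[0,0,0],"hand":90}]'>/dev/null; python3 st.py
```

```text
t19.9 [533.1 155.3 263.2] psi 0.136 F [ 0.8 -1.4  4.1] M [-0.33 -0.3   0.81] j6 0.09 g 65
t20.1 [533.1 155.3 263.2] psi 0.152 F [ 1.2 -1.7  4.7] M [-0.18 -0.36  0.17] j6 0.08 g 65
```

```bash
python3 -m pendant '[{"dp":[0,0,0],"rot":[0,0,-0.12],"hand":90},{"dp":[0,0,0],"rot":[0,0,0],"hand":90}]'>/dev/null; python3 st.py;  python3 -m pendant '[{"dp":[0,0,0],"rot":[0,0,-0.08],"hand":90},{"dp":[0,0,0],"rot":[0,0,0],"hand":90}]'>/dev/null; python3 st.py
```

```text
t20.3 [533.1 155.3 263.2] psi 0.168 F [ 0.9 -0.3  5.4] M [-0.09 -0.28 -0.43] j6 0.06 g 65
t20.5 [533.1 155.3 263.2] psi 0.179 F [0.  0.6 5.2] M [-0.04 -0.27 -0.62] j6 0.05 g 65
```

```bash
python3 -m pendant '[{"dp":[0,0,0],"rot":[0,0,-0.1],"hand":90},{"dp":[0,0,0],"rot":[0,0,0],"hand":90}]'>/dev/null; python3 st.py;  python3 -m pendant '[{"dp":[0,0,0],"rot":[0,0,-0.1],"hand":90},{"dp":[0,0,0],"rot":[0,0,0],"hand":90}]'>/dev/null; python3 st.py
```

```text
t20.7 [533.1 155.3 263.2] psi 0.193 F [0.6 0.  6. ] M [-0.03 -0.22 -0.87] j6 0.04 g 65
t20.9 [533.1 155.3 263.2] psi 0.207 F [ 0.  -0.1  6.1] M [ 0.06 -0.2  -0.27] j6 0.02 g 66
```

```bash
python3 -m pendant '[{"dp":[0,0,0],"rot":[0,0,0.1],"hand":90},{"dp":[0,0,0],"rot":[0,0,0],"hand":90}]'>/dev/null; python3 st.py;  python3 -m pendant '[{"dp":[0,0,0],"rot":[0,0,0.06],"hand":90},{"dp":[0,0,0],"rot":[0,0,0],"hand":90}]'>/dev/null; python3 st.py
```

```text
t21.1 [533.1 155.4 263.2] psi 0.193 F [0.  0.1 5.4] M [ 0.04 -0.15  0.37] j6 0.04 g 66
t21.3 [533.1 155.3 263.2] psi 0.186 F [ 0.3 -0.5  5.8] M [ 0.06 -0.2   0.64] j6 0.04 g 66
```

```bash
python3 -m pendant '[{"dp":[0,0,0],"rot":[0,0,0.04],"hand":90},{"dp":[0,0,0],"rot":[0,0,0],"hand":90}]'>/dev/null; python3 st.py;  python3 -m pendant '[{"dp":[0,0,0],"rot":[0,0,0],"hand":90},{"dp":[0,0,0],"rot":[0,0,0],"hand":90}]'>/dev/null; python3 st.py
```

```text
t21.5 [533.1 155.4 263.3] psi 0.18 F [1.2 1.1 5.9] M [ 0.   -0.21  0.89] j6 0.05 g 66
t21.7 [533.1 155.4 263.3] psi 0.181 F [-0.   0.2  6. ] M [-0.04 -0.18  0.89] j6 0.05 g 66
```

```bash
python3 -m pendant '[{"dp":[0,0,-0.005],"rot":[0,0,-0.3],"hand":90},{"dp":[0,0,0],"rot":[0,0,0],"hand":90}]'>/dev/null; python3 st.py;  python3 -m pendant '[{"dp":[0,0,0],"rot":[0,0,-0.2],"hand":90},{"dp":[0,0,0],"rot":[0,0,0],"hand":90}]'>/dev/null; python3 st.py;python3 -m pendant '[{"dp":[0,0,0],"rot":[0,0,-0.2],"hand":90},{"dp":[0,0,0],"rot":[0,0,0],"hand":90}]'>/dev/null; python3 st.py
```

```text
t21.9 [533.  155.4 263.3] psi 0.222 F [1.4 1.3 1.6] M [ 0.26 -0.33  0.31] j6 0.01 g 65
t22.1 [533.  155.3 263.3] psi 0.249 F [1.1 3.3 1.1] M [ 0.57 -0.41 -0.42] j6 -0.02 g 65
t22.3 [533.  155.3 263.4] psi 0.278 F [ 1.8  4.3 -0. ] M [ 0.78 -0.28  0.1 ] j6 -0.05 g 65
```

```bash
python3 -m pendant '[{"dp":[0.007,0.004,0],"rot":[0,0,0.15],"hand":90},{"dp":[0,0,0],"rot":[0,0,0],"hand":90}]'>/dev/null; python3 st.py;  python3 -m pendant '[{"dp":[0,0,0],"rot":[0,0,0.1],"hand":90},{"dp":[0,0,0],"rot":[0,0,0],"hand":90}]'>/dev/null; python3 st.py;python3 -m pendant '[{"dp":[0,0,0],"rot":[0,0,0.05],"hand":90},{"dp":[0,0,0],"rot":[0,0,0],"hand":90}]'>/dev/null; python3 st.py
```

```text
t22.5 [533.1 155.5 263.3] psi 0.255 F [ 1.2 -0.2  1.4] M [-0.15 -0.33  0.66] j6 -0.03 g 65
t22.7 [533.  155.5 263.3] psi 0.241 F [ 0.5 -3.6  0.4] M [-0.38 -0.34  0.52] j6 -0.01 g 65
t22.9 [533.1 155.5 263.3] psi 0.235 F [ 0.8 -4.   0.2] M [-0.65 -0.34  0.86] j6 -0.01 g 65
```

```bash
python3 -m pendant '[{"dp":[0,0,0],"rot":[0,0,-0.06],"hand":90},{"dp":[0,0,0],"rot":[0,0,0],"hand":90}]'>/dev/null; python3 st.py; python3 -m pendant '[{"dp":[0,0,0],"rot":[0,0,0.04],"hand":90},{"dp":[0,0,0],"rot":[0,0,0],"hand":90},{"dp":[0,0,0],"rot":[0,0,0],"hand":90}]'>/dev/null; python3 st.py
```

```text
t23.1 [533.1 155.5 263.3] psi 0.243 F [ 1.4 -4.4  0. ] M [-0.81 -0.33  0.41] j6 -0.01 g 65
t23.4 [533.1 155.5 263.4] psi 0.238 F [ 1.7 -3.9  0.4] M [-0.83 -0.34  0.62] j6 -0.01 g 65
```

```bash
python3 -m pendant '[{"dp":[-0.006,0,0],"rot":[0,0,0.04],"hand":90},{"dp":[0,0,0],"rot":[0,0,0],"hand":90}]'>/dev/null; python3 st.py; python3 -m pendant '[{"dp":[0,0,0],"rot":[0,0,0.04],"hand":90},{"dp":[0,0,0],"rot":[0,0,0],"hand":90}]'>/dev/null; python3 st.py
```

```text
t23.6 [533.1 155.4 263.4] psi 0.232 F [ 0.6 -2.1 -0.3] M [-0.25 -0.15  0.94] j6 -0.0 g 65
t23.8 [533.1 155.4 263.4] psi 0.226 F [ 0.  -2.1 -0.6] M [-0.29 -0.08  1.17] j6 0.0 g 65
```

```bash
python3 -m pendant '[{"dp":[0,0,0],"rot":[0,0,-0.1],"hand":90},{"dp":[0,0,0],"rot":[0,0,0],"hand":90}]'>/dev/null; python3 st.py; python3 -m pendant '[{"dp":[0,0,0],"rot":[0,0,0],"hand":90},{"dp":[0,0,0],"rot":[0,0,0],"hand":90},{"dp":[0,0,0],"rot":[0,0,0],"hand":90}]'>/dev/null; python3 st.py
```

```text
t24.0 [533.1 155.3 263.3] psi 0.241 F [-0.8 -0.7 -0.7] M [-0.16 -0.02  0.49] j6 -0.01 g 65
t24.3 [533.1 155.4 263.4] psi 0.24 F [-0.8 -0.4 -1.5] M [-0.05  0.07  0.53] j6 -0.01 g 65
```

The moment stands steady at 0.5 N m. Releasing gently.

```bash
python3 -m pendant '[{"dp":[0,0,0],"rot":[0,0,0],"hand":82},{"dp":[0,0,0],"rot":[0,0,0],"hand":76},{"dp":[0,0,0],"rot":[0,0,0],"hand":70},{"dp":[0,0,0],"rot":[0,0,0],"hand":55},{"dp":[0,0,0],"rot":[0,0,0],"hand":30},{"dp":[0,0,0],"rot":[0,0,0],"hand":0},{"dp":[0,0,0],"rot":[0,0,0],"hand":0},{"dp":[0,0,0],"rot":[0,0,0],"hand":0}]'; python3 st.py; python3 -m pendant '[{"dp":[0,0,-0.4],"rot":[0,0,0],"hand":0},{"dp":[0,0,-0.9],"rot":[0,0,0],"hand":0},{"dp":[0,0,-0.9],"rot":[0,0,0],"hand":0},{"dp":[0,0,-0.9],"rot":[0,0,0],"hand":0},{"dp":[0,0,0],"rot":[0,0,0],"hand":0}]' >/dev/null
python3 - <<'E'
from h import *
s=snap("scene","r2.png",(275,100,375,200),6)
f=s["frame"].astype(int);B,G,R=f[...,0],f[...,1],f[...,2];m=(R>1.6*B)&(G>1.2*B)&(R>120);m[:140]=0;m[185:]=0;m[:,:295]=0;m[:,340:]=0
for e in(10.8,12.1,13):
    try: print(e,fit(s,cv2.morphologyEx(m.astype(np.uint8),cv2.MORPH_OPEN,np.ones((3,3))),(315,162),[(100-e,30.5),(117-e,30.5)],(533,155)))
    except Exception as x: print(x)
E
```

```text
t: 25.1
ee_pos: [533.2, 155.3, 263.5]
eef_rot: [[-0.238, 0.971, 0.0], [0.971, 0.238, 0.0], [-0.0, 0.0, -1.0]]
ft_force: [0.0, 0.1, -1.4]
finger_gap: 85.3
grasp_force: 0.0
t25.1 [533.2 155.3 263.5] psi 0.24 F [ 0.   0.1 -1.4] M [ 0.01 -0.    0.02] j6 -0.01 g 0
10.8 (array([533.40242908, 142.15608532]), 1.1582709418066564, array([310.53446328, 163.13672316]))
12.1 (array([532.87705381, 143.02380195]), 1.1629618307937195, array([310.53446328, 163.13672316]))
13 (array([532.51333145, 143.62452866]), 1.166215409644046, array([310.53446328, 163.13672316]))
```

View pics/r2.png

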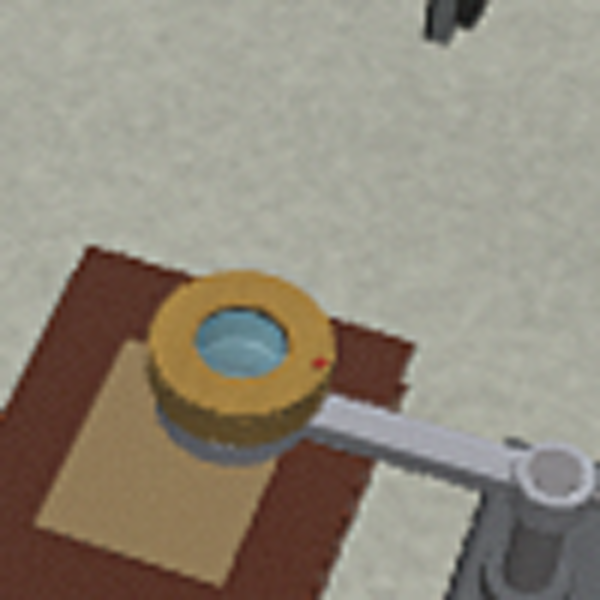

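The ring sits level on the cell around the lens. Its dot is at crop (318,362), next to the mark. The book, brush and blower were not moved. Handing in.

```bash
python3 -c "
from h import *
print(bot.close_job())"
```

```text
the job is handed in; nothing more can be done
None
```

The lens is seated and the brass ring is screwed down about 2.1 rad, standing at about 0.5 N m when released; the moment overshot the snug range on the way, peaking at 1.17 N m (1.2 may chip the glass), so I backed it off, then handed the job in at about 26 s.

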